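Clear the ring out of the gauge case and shut the lid

ROBOT

A 6-joint arm with a two-finger parallel gripper is mounted at the origin on a cart in front of the work surface, level with it; the furniture and walls round the work are solid. World frame = base frame: x ahead of the robot, y to its left, z up, the work surface at z = 0. Lengths are in m, angles in rad, forces in N, time in s.
With the tool pointing down it reaches from about 0.3 to 0.875 m from the base axis. Payload 4.2 kg.
Tool frame: the origin (TCP) lies on the centre line of the jaws, within the pads' length; the fingertips stand 11 mm ahead of it and the grasp point (between the pads) lies 8 mm behind it; z points along the fingers, y is the line along which they close (so a half turn about z gives the same grasp; the last joint's range is limited). The gripper opens to 85 mm and grips with 20 to 120 N. Pads are 22 mm wide; open, the fingers measure 114 mm over their backs; the gripper's body (76 mm by 85 mm) begins 54 mm behind the grasp point. The pads swing forward as they close: fully open they stand 13 mm farther back than shut.
Start: joints at [-1.314, 0.32, 1.565, -0, 1.257, -0.02], TCP at [0.157, -0.553, 0.242] pointing down, gripper open.
Joint ranges: [-3.11, 3.11], [-0.84, 2.01], [0.21, 2.61], [-1.34, 4.49], [0.05, 2.63], [-2.56, 2.56]. Speed limits (rad/s): [2.57, 2.57, 3.14, 3.14, 3.14, 3.14].

INTERFACE

Orientations are given as a 3x3 rotation matrix whose columns are the frame's x, y, z axes.
In Python, from rig import arm, viewer gives the robot as it stands. The module is installed in compiled form; this text tells all that it offers.
- The arm moves only by the shell command python3 -m creep 'ROWS' [FORCE]. ROWS is JSON, a list that holds one entry, the list of rows, each a list of 7 numbers: the shift along the tool's x, y, z scaled (see below), then the turn, a rotation vector about the tool's x, y, z scaled (see below), then the gripper command: -1 is shut, 1 is fully open, values between are in proportion. A call has 1 to 12 rows; each row shifts and turns the commanded pose from where the row before left it, along the tool's axes as they then stand; what a row does not reach is not made up. The controller multiplies each number of a shift by 60 cm and each number of a turn by 45 degrees. A row lasts 1/10 s, in which the tool goes at most 50 mm and 8.59 degrees, less where a joint would pass 70% of its speed; a pose out of reach is approached as far as the arm can. A call with a number of a shift or a turn outside -1 to 1 is refused whole. A call with a gripper value outside its range is refused whole. The fingers move at their own pace and stop on an object; FORCE is the grip in N (left out, the last holds). Time passes only in rows, so rows that do not move let the fingers close. It gives the time, the measured TCP pose, the force, the opening and the grip force at its end, in the units of the state.
- arm.observe(): the state, without advancing time (a new reading comes with each control period).
- viewer.grab_frame(name): name is "scene" or "top" or "wrist"; returns a dict with "image" (400x640x3 uint8, red, green, blue), "z_map" (400x640 float32, m along the optical axis (not along the pixel's ray), 0 where there is no reading), "fovy" (degrees; the focal length in pixels is half the picture's height over the tangent of half this angle, whatever the lens; pixels are square), "cx", "cy" (the principal point, pixels), "R" (3x3) and "t" (3): a world point X has camera coordinates R X + t; the wrist camera has in their place "hand_eye" (4x4, takes a point from camera to tool coordinates, whose origin is the TCP and whose axes are the flange's). Camera axes: x right, y down, z forward; pixel columns grow to the right and rows downward; lengths in m; the calibration is good to about 2 mm. A picture is of the moment at which its call begins: read the wrist's pose just before it.
- arm.sign_off(): hands the job in; it is judged then, once.
The state is a dict: "t": time; "joints": joint angles; "dq": joint speeds; "tau": joint torques, N m; "tcp_pos": TCP position; "orientation": TCP orientation; "ft_force": force on the tool from outside, world axes, zero at the start; "torque": the same for the moment, N m; "width": finger opening in m; "grasp_force": force on a finger pad.
Only numpy, scipy, OpenCV 4.12 (cv2) and the standard library are available. Lean on these libraries where they do the work, as an engineer would, in place of code of your own. Each camera call takes 0.05 s, during which the arm holds its last target. There are 200 camera calls.

TASK

Close the wooden gauge block case at the front left. Somebody left a steel ring in it that would hold the lid up, so first take that ring out and lay it flat in the blue tray, then shut the lid fully.

Things in the scene. Friction and masses are not known exactly. Their poses are not given: they have to be found in the camera images.
- steel_ring: plain steel ring, 33 mm outside diameter, 20 mm tall, 60 to 130 g, loose, lying flat in the front half of that case on the front row of (fixed) gauge blocks: underside about 23 mm above the granite, top 43 mm, 13 mm above the case's rim. Origin: centre of its underside, z along its axis. Similar turned bushes on the granite are not meant
- gauge_box: wooden gauge block case, 120 x 200 mm, fixed, standing open at the front left (not the like case far back right). Origin: centre of its underside; x to the hinge side at the back, y along its 200 mm length, z up. Its lower half is 30 mm high with 7 mm walls; the blocks inside reach 23 to 25 mm: nothing can go lower there. Hinge line along y at x = 61, z = 30 mm
- lid_edge (a point): middle of the lid's free long edge, half way through the lid's 18 mm thickness and 122 mm from the hinge line. With the lid open this is the top edge of the upright lid, about 150 mm above the granite, leaning away from the robot behind the case
- gauge_box_lid (a joint): hinge angle of the case's lid (120 x 200 x 18 mm, 0.2 kg): 0 fully shut, 1.83 rad fully open, leaning back 15 degrees past upright. It has a little friction and stays open; pulled forward well past upright it falls shut by its own weight in about a second, unless something in the case holds it up
- parts_tray: empty blue tray, 100 (x) x 150 (y) x 25 mm, walls and floor 3 mm thick, 0.3 kg, loose on the granite on the robot's right behind the vice. Origin: centre of its underside, z up
There are look-alikes about, which are no part of the job. What is shaped like the steel_ring but green is not meant.

How it is judged:
On the way, in this order (a step that is already met when the one before it is completed fails the run):
1. the ring lies flat in the blue tray while the lid is still open (x of steel_ring in the frame of parts_tray between -0.047 and 0.047 m and y of steel_ring in the frame of parts_tray between -0.072 and 0.072 m and z of steel_ring in the frame of parts_tray below 0.03 m and angle between the z axis of steel_ring and the z axis of parts_tray, either way round below 0.2 rad and linear speed of steel_ring below 0.03 m/s and value of joint gauge_box_lid above 1 rad), for 0.2 s.
2. the lid is shut (value of joint gauge_box_lid below 0.05 rad), for 0.2 s.
At the end, for the whole second after the job is handed in: The case's lid is shut (within 0.05 rad of fully closed) and the steel ring rests flat (within 0.2 rad, either face up) inside the level blue tray, at rest (value of joint gauge_box_lid below 0.05 rad and x of steel_ring in the frame of parts_tray between -0.047 and 0.047 m and y of steel_ring in the frame of parts_tray between -0.072 and 0.072 m and z of steel_ring in the frame of parts_tray below 0.03 m and angle between the z axis of steel_ring and the z axis of parts_tray, either way round below 0.2 rad and angle between parts_tray's own z axis and vertical below 0.1 rad and linear speed of steel_ring below 0.02 m/s); the robot touches nothing.
It also fails if it takes over 51 s, if anything falls off the work surface, if the arm or the gripper's body presses on something with over 40 N, if the wrist force passes 120 N, or if a joint passes its speed limit or range.

## Working session

There is one attempt and no reset: what is moved stays moved. The work goes in short steps, Python scripts to look and compute and a shell command to move; the robot and the scene stay as the last step left them, time stands still between calls to the robot, and variables do not carry over. Pictures are saved under pics/ and viewed, at most 10 in all, crops included, and the job is handed in when it is done.

```bash
mkdir -p pics; cat > h.py <<'E'
import numpy as np, cv2, pickle
from rig import arm, viewer
def grab(n,save=None):
    s=arm.observe(); f=viewer.grab_frame(n); f['s']=s
    if n=='wrist':
        H=np.array(f['hand_eye']); R=np.array(s['orientation']); p=np.array(s['tcp_pos'])
        f['Rc']=R@H[:3,:3]; f['tc']=R@H[:3,3]+p
    else:
        R=np.array(f['R']); f['Rc']=R.T; f['tc']=-R.T@np.array(f['t'])
    pickle.dump(f,open(n+'.pkl','wb'))
    if save: cv2.imwrite('pics/'+save,cv2.cvtColor(f['image'],cv2.COLOR_RGB2BGR))
    return f
def pmap(f):
    h,w=f['z_map'].shape; F=h/2/np.tan(np.radians(f['fovy'])/2)
    v,u=np.mgrid[:h,:w]; z=f['z_map']
    c=np.stack([(u-f['cx'])/F*z,(v-f['cy'])/F*z,z],-1)
    return c@f['Rc'].T+f['tc']
E
python3 - <<'E'
from h import *
a=grab('top','top.png');b=grab('scene','scene.png')
s=arm.observe();print(s['t'],s['tcp_pos'],np.round(s['orientation'],3),a['fovy'],a['tc'],b['tc'])
E
```

```text
0.1 [ 0.15702846 -0.55273157  0.24156833] [[ 0.962  0.273 -0.   ]
 [ 0.273 -0.962  0.002]
 [ 0.    -0.002 -1.   ]] 49.833906365765685 [ 0.40488229 -0.00454218  1.07774686] [ 0.2293257  -0.51966611  0.80395577]
```

View pics/top.png

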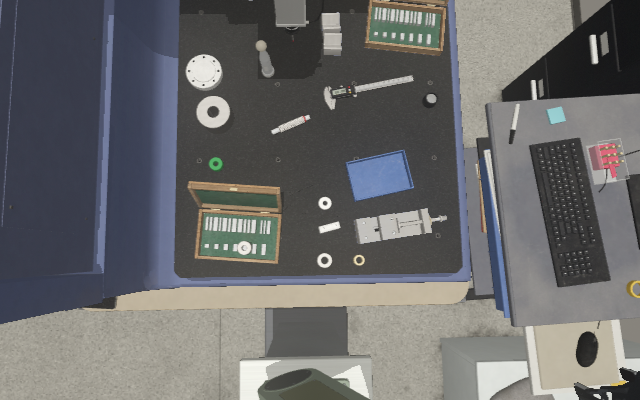

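View pics/scene.png

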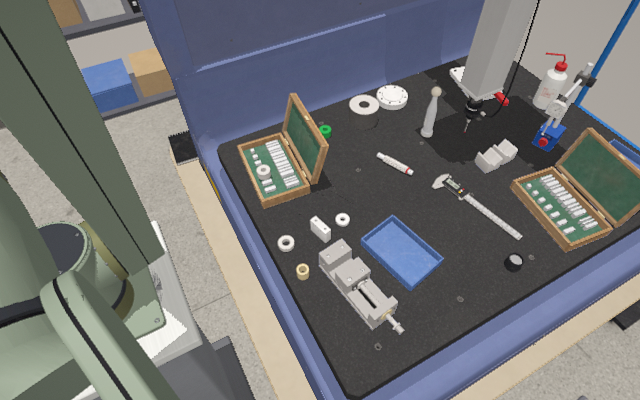

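Top view: the open case is at (238,235), with the ring in its front row at (244,247). The tray is at (380,175). The look-alikes are white bushes at (325,203) and (324,260), a brass one at (359,260), a green one at (215,163), and a second case at (405,28). Only (244,247) lies in the front-left case, so I'll measure that one and confirm it in a crop.

```bash
python3 - <<'E'
from h import *
f=pickle.load(open('top.pkl','rb'));P=pmap(f)
im=cv2.cvtColor(f['image'],cv2.COLOR_RGB2BGR)
cv2.imwrite('pics/crop.png',cv2.resize(im[170:280,180:300],None,fx=5,fy=5,interpolation=cv2.INTER_CUBIC))
def med(m): return np.round(P[m].mean(0),4),m.sum()
sub=np.zeros(P.shape[:2],bool);sub[235:262,228:262]=1
m=sub&(P[...,2]>.036)&(P[...,2]<.05);print('ring',med(m),np.round(P[m].min(0),3),np.round(P[m].max(0),3))
for n,(u,v) in dict(FL=(196,257),FR=(277,262),BL=(199,208),BR=(281,213),lidL=(191,185),lidR=(280,190)).items(): print(n,np.round(P[v,u],3))
# tray by colour
hsv=cv2.cvtColor(im,cv2.COLOR_BGR2HSV)
t=np.zeros_like(sub);t[145:205,340:418]=1
t&=(hsv[...,0]>100)&(hsv[...,0]<125)&(hsv[...,1]>90)
Q=P[t];print('tray',np.percentile(Q[:,2],[5,50,95]),cv2.minAreaRect(Q[:,:2].astype(np.float32)*1000))
# lid top
l=np.zeros_like(sub);l[178:196,185:286]=1;l&=P[...,2]>.13
Q=P[l];print('lidtop',Q.min(0),Q.max(0),Q.mean(0),cv2.minAreaRect(Q[:,:2].astype(np.float32)*1000))
E
```

```text
ring (array([0.4185, 0.1421, 0.0436]), np.int64(135)) [0.403 0.126 0.037] [0.434 0.158 0.05 ]
FL [0.398 0.26  0.029]
FR [0.383 0.065 0.031]
BL [ 0.52   0.261 -0.   ]
BR [0.503 0.056 0.003]
lidL [0.555 0.243 0.147]
lidR [0.544 0.051 0.127]
tray [0.00027864 0.00395596 0.02553269] ((550.57080078125, -116.55113220214844), (139.30511474609375, 340.1156921386719), 30.172931671142578)
lidtop [ 0.40488229 -0.00454218  0.13026335] [0.56429271 0.25047903 1.07774686] [0.546102   0.15010387 0.15397455] ((519.58056640625, 102.32926940917969), (297.91705322265625, 97.74556732177734), 61.141395568847656)
```

View pics/crop.png

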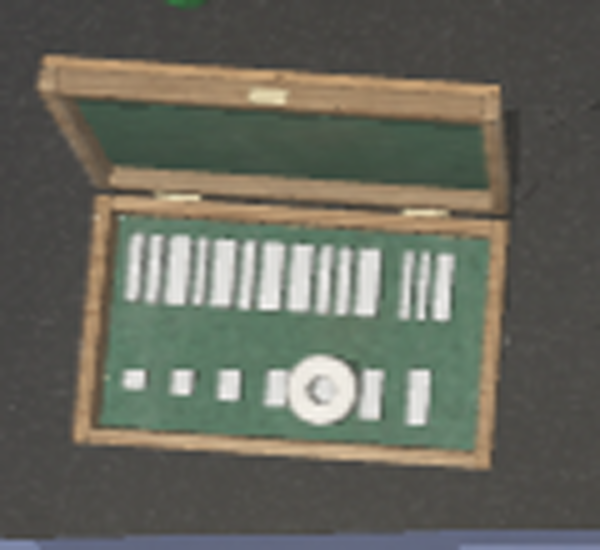

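The crop confirms it: the ring sits on the front gauge-block row, at crop (322,390), which is full-image (244,248). The depth gives a top of 43 mm, matching the description. I'll move above it.

```bash
python3 -m creep '[[[0.046,-0.0622,0.004,0,0,0,1],[0.046,-0.0622,0.004,0,0,0,1],[0.046,-0.0622,0.004,0,0,0,1],[0.046,-0.0622,0.004,0,0,0,1],[0.046,-0.0622,0.004,0,0,0,1],[0.046,-0.0622,0.004,0,0,0,1],[0.046,-0.0622,0.004,0,0,0,1],[0.046,-0.0622,0.004,0,0,0,1]]]'
python3 -m creep '[[[0.046,-0.0622,0.004,0,0,0,1],[0.046,-0.0622,0.004,0,0,0,1],[0.046,-0.0622,0.004,0,0,0,1],[0.046,-0.0622,0.004,0,0,0,1],[0.046,-0.0622,0.004,0,0,0,1],[0.046,-0.0622,0.004,0,0,0,1],[0.046,-0.0622,0.004,0,0,0,1],[0.046,-0.0622,0.004,0,0,0,1],[0,0,0,0,0,0.15,1],[0,0,0,0,0,0.15,1],[0,0,0,0,0,0.15,1],[0,0,0,0,0,0,1]]]'
python3 - <<'E'
from h import *
f=grab('wrist','w1.png');P=pmap(f)
s=f['s'];print(s['t'],s['tcp_pos'],np.round(s['orientation'],3),np.round(s['joints'],2))
d=np.linalg.norm(P[...,:2]-[.4185,.142],axis=-1)
m=(d<.035)&(P[...,2]>.037)&(P[...,2]<.05)
print(m.sum(),P[m].mean(0),P[m].min(0),P[m].max(0),cv2.minEnclosingCircle(P[m][:,:2].astype(np.float32)*1000))
v,u=np.nonzero(m);print(u.min(),u.max(),v.min(),v.max())
# tray corners at z=.025 from top px
f=pickle.load(open('top.pkl','rb'));F=200/np.tan(np.radians(f['fovy'])/2)
C=[]
for u,v in [(347,163),(408,151),(413,187),(354,199)]:
    r=f['Rc']@[(u-f['cx'])/F,(v-f['cy'])/F,1];C.append((f['tc']+r*(.025-f['tc'][2])/r[2])[:2])
C=np.array(C);print(C,C.mean(0),np.linalg.norm(C-np.roll(C,1,0),axis=1))
E
```

```text
t: 0.9
tcp_pos: [0.2879, -0.2037, 0.2229]
orientation: [[0.962, 0.272, 0.0], [0.272, -0.962, 0.0], [0.0, 0.0, -1.0]]
ft_force: [1.4, -0.6, 0.3]
width: 0.0856
grasp_force: 0.0
t: 2.1
tcp_pos: [0.4185, 0.1421, 0.2035]
orientation: [[0.997, -0.076, -0.001], [-0.076, -0.997, -0.0], [-0.001, 0.0, -1.0]]
ft_force: [-0.2, 0.3, -0.0]
width: 0.0854
grasp_force: 0.0
2.1 [0.41846413 0.1420563  0.20350945] [[ 0.997 -0.076 -0.001]
 [-0.076 -0.997 -0.   ]
 [-0.001  0.    -1.   ]] [ 0.3   0.14  1.91 -0.    1.09  1.95]
964 [0.41838202 0.14449374 0.04410353] [0.40112364 0.12800517 0.03701456] [0.43411396 0.16087367 0.04642424] ((417.5456848144531, 144.3297576904297), 16.65040397644043)
300 337 160 197
[[ 0.62382725 -0.11044692]
 [ 0.6522471  -0.26439359]
 [ 0.56088364 -0.27287091]
 [ 0.53318494 -0.12530833]] [ 0.59253573 -0.19325494] [0.09185254 0.15654796 0.09175591 0.15013971]
```

View pics/w1.png

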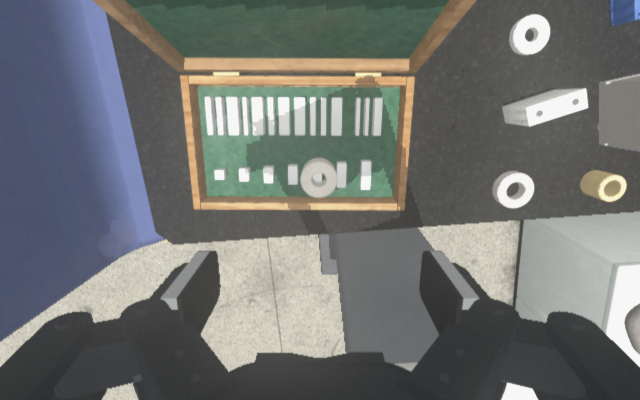

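The wrist view shows the ring at (319,178) with the fingers straddling it and closing along the block row. The fit puts it at (0.418, 0.144), radius 16.6 mm. I'll descend and grip.

```bash
python3 -m creep '[[[0,-0.003,0.046,0,0,0,0.2],[0,0,0.046,0,0,0,0.2],[0,0,0.046,0,0,0,0.2],[0,0,0.046,0,0,0,0.2],[0,0,0.046,0,0,0,0.2],[0,0,0.046,0,0,0,0.2],[0,0,0.001,0,0,0,0.2],[0,0,0,0,0,0,-1],[0,0,0,0,0,0,-1],[0,0,0,0,0,0,-1],[0,0,0,0,0,0,-1],[0,0,0,0,0,0,-1]]]' 50
```

```text
t: 3.35
tcp_pos: [0.4196, 0.1439, 0.0386]
orientation: [[0.997, -0.076, 0.002], [-0.076, -0.997, 0.001], [0.002, -0.001, -1.0]]
ft_force: [-0.6, 0.3, 4.3]
width: 0.0306
grasp_force: 50.0
```

```bash
python3 -m creep '[[[0,0,-0.01,0,0,0,-1],[0,0,-0.03,0,0,0,-1],[0,0,-0.05,0,0,0,-1],[0,0,-0.05,0,0,0,-1],[0,0,-0.05,0,0,0,-1],[0,0,-0.05,0,0,0,-1],[0,0,0,0,0,0,-1]]]'
python3 - <<'E'
from h import *
f=grab('wrist','w2.png');s=f['s'];print(s['tcp_pos'],s['width'],s['grasp_force'])
g=grab('top');P=pmap(g)
hsv=cv2.cvtColor(g['image'],cv2.COLOR_RGB2HSV);print(hsv[175,380],P[175,380])
t=np.zeros(P.shape[:2],bool);t[140:210,335:425]=1
t&=(hsv[...,0]>100)&(hsv[...,0]<125)&(hsv[...,1]>110)&(hsv[...,2]>60)&(P[...,2]>-.01)&(P[...,2]<.03)
n,l,st,c=cv2.connectedComponentsWithStats(t.astype(np.uint8));k=1+st[1:,4].argmax();print(st[k],cv2.minAreaRect(P[l==k][:,:2].astype(np.float32)*1000))
E
```

```text
t: 4.05
tcp_pos: [0.4211, 0.1445, 0.1857]
orientation: [[0.997, -0.076, 0.009], [-0.076, -0.997, 0.003], [0.008, -0.003, -1.0]]
ft_force: [1.1, 1.3, -1.2]
width: 0.0307
grasp_force: 49.7
[0.42111902 0.1444541  0.18567036] 0.030732603682271088 49.66465552650334
[110  93 186] [ 0.59620944 -0.19573346  0.00300048]
[402 152   3   4   6] ((648.24072265625, -253.77798461914062), (10.377555847167969, 1.353805661201477), 10.337635040283203)
```

View pics/w2.png

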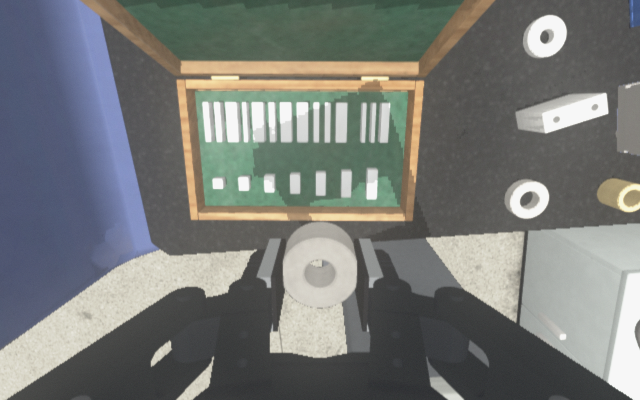

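The ring is gripped and clear of the case at (320,262), with the block row now empty. Next I'll carry it over the tray.

```bash
python3 -m creep '[[[0.0328,0.0539,0,0,0,0,-1],[0.0328,0.0539,0,0,0,0,-1],[0.0328,0.0539,0,0,0,0,-1],[0.0328,0.0539,0,0,0,0,-1],[0.0328,0.0539,0,0,0,0,-1],[0.0328,0.0539,0,0,0,0,-1],[0.0328,0.0539,0,0,0,0,-1],[0.0328,0.0539,0,0,0,0,-1],[0.0328,0.0539,0,0,0,0,-1],[0.0328,0.0539,0,0,0,0,-1],[0,0,0,0,0,0,-1],[0,0,0,0,0,0,-1]]]'
python3 - <<'E'
from h import *
f=grab('wrist','w3.png');s=f['s'];print(s['tcp_pos'],s['width'],s['grasp_force'])
E
```

```text
t: 5.35
tcp_pos: [0.5893, -0.194, 0.1792]
orientation: [[0.997, -0.078, -0.005], [-0.078, -0.997, 0.002], [-0.005, -0.002, -1.0]]
ft_force: [0.6, 0.6, -1.6]
width: 0.0307
grasp_force: 49.8
[ 0.58926993 -0.19397875  0.17919261] 0.030659408098715594 49.82717757309729
```

View pics/w3.png

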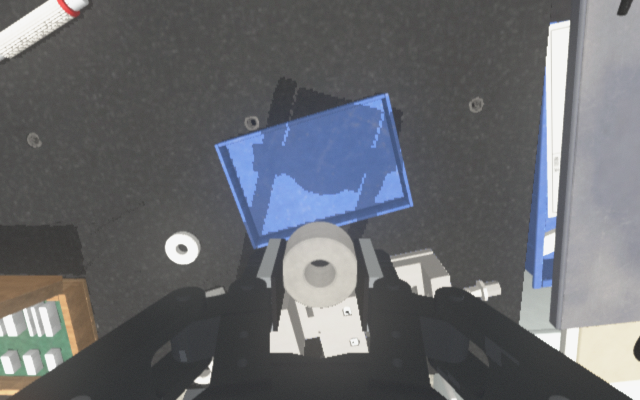

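The tray's rim corners are at (217,146), (387,95), (412,206) and (258,247), with the ring in the jaws at (320,262) and the vice just nearer at (425,265). I'll check the centre, the vice clearance and the ring's underside height.

```bash
python3 - <<'E'
from h import *
f=pickle.load(open('wrist.pkl','rb'));F=200/np.tan(np.radians(f['fovy'])/2);P=pmap(f)
C=[]
for u,v in [(217,146),(387,95),(412,206),(258,247)]:
    r=f['Rc']@[(u-f['cx'])/F,(v-f['cy'])/F,1];C.append((f['tc']+r*(.025-f['tc'][2])/r[2])[:2])
C=np.array(C);print(C,C.mean(0),np.linalg.norm(C-np.roll(C,1,0),axis=1))
print('ring px',P[240,320],P[300,320],P[290,300], 'vice',P[255,425],P[265,430])
g=pickle.load(open('top.pkl','rb'));P=pmap(g)
Q=P[205:245,355:435].reshape(-1,3);Q=Q[(Q[:,2]>.03)&(Q[:,2]<.12)];print('vice',Q.min(0),Q.max(0))
E
```

```text
[[ 0.62503221 -0.10834568]
 [ 0.65519578 -0.25218625]
 [ 0.55891015 -0.27221855]
 [ 0.52998379 -0.1308544 ]] [ 0.59228048 -0.19090122] [0.09767724 0.14696922 0.09834742 0.1442933 ]
ring px [ 0.60332387 -0.19395593  0.18472193] [ 0.57555575 -0.19179862  0.18471709] [ 0.58144656 -0.18379685  0.18535705] vice [ 0.50246717 -0.28852158  0.01045527] [ 0.50364014 -0.28651205  0.0326354 ]
vice [ 0.42411878 -0.31701908  0.03002203] [ 0.50524874 -0.12458082  0.06490831]
```

```bash
python3 -m creep '[[[0.005,-0.005,0.042,0,0,0,-1],[0,0,0.042,0,0,0,-1],[0,0,0.042,0,0,0,-1],[0,0,0.042,0,0,0,-1],[0,0,0.042,0,0,0,-1],[0,0,0.03,0,0,0,-1],[0,0,0.012,0,0,0,-1],[0,0,0,0,0,0,-1],[0,0,0,0,0,0,-1]]]'
```

```text
t: 6.3
tcp_pos: [0.594, -0.1906, 0.0313]
orientation: [[0.997, -0.076, 0.001], [-0.076, -0.997, -0.0], [0.001, 0.0, -1.0]]
ft_force: [0.3, 0.4, -0.6]
width: 0.0306
grasp_force: 49.8
```

```bash
python3 -m creep '[[[0,0,0.01,0,0,0,-1],[0,0,0.008,0,0,0,-1],[0,0,0.002,0,0,0,-1],[0,0,0,0,0,0,-1],[0,0,0,0,0,0,-1]]]'
```

```text
t: 6.8
tcp_pos: [0.5937, -0.1911, 0.0186]
orientation: [[0.997, -0.077, 0.0], [-0.077, -0.997, -0.0], [0.0, 0.0, -1.0]]
ft_force: [-0.6, -0.3, -0.6]
width: 0.031
grasp_force: 49.9
```

```bash
python3 -m creep '[[[0,0,0.0015,0,0,0,-1],[0,0,0,0,0,0,-1],[0,0,0,0,0,0,0.1],[0,0,0,0,0,0,0.1],[0,0,0,0,0,0,0.1],[0,0,0,0,0,0,0.1],[0,0,0,0,0,0,0.1]]]'
python3 -m creep '[[[0,0,-0.02,0,0,0,0.1],[0,0,-0.05,0,0,0,0.1],[0,0,-0.05,0,0,0,0.1],[0,0,-0.06,0,0,0,0.1],[0,0,-0.06,0,0,0,-1],[0,0,-0.06,0,0,0,-1],[0,0,-0.06,0,0,0,-1],[0,0,0,0,0,0,-1]]]'
python3 - <<'E'
from h import *
f=grab('wrist','w4.png')
g=grab('top');P=pmap(g)
Q=P[170:230,180:300].reshape(-1,3);z=f['s'];print(z['joints'])
L=P[175:215,180:290].reshape(-1,3);L=L[(L[:,2]>.12)&(L[:,2]<.2)]
for y0 in (.08,.12,.15,.18,.22):
    q=L[abs(L[:,1]-y0)<.012];print(y0,len(q),q[:,0].min(),q[:,0].max(),q[:,2].max(),q[q[:,2].argmax()])
E
```

```text
t: 7.5
tcp_pos: [0.5935, -0.191, 0.0175]
orientation: [[0.997, -0.077, -0.0], [-0.077, -0.997, -0.0], [-0.0, 0.0, -1.0]]
ft_force: [0.2, 0.9, -0.6]
width: 0.0468
grasp_force: 0.0
t: 8.3
tcp_pos: [0.5961, -0.1919, 0.2408]
orientation: [[0.997, -0.077, 0.012], [-0.077, -0.997, -0.004], [0.012, 0.003, -1.0]]
ft_force: [0.5, -0.2, -0.4]
width: -0.0002
grasp_force: 0.0
[-3.29756801e-01  3.95406601e-01  1.45256253e+00 -7.62885661e-05
  1.28078280e+00  1.31768757e+00]
0.08 91 0.532356005204316 0.5509790502918193 0.1501799593354015 [0.5339191  0.07133669 0.15017996]
0.12 88 0.5359640965606621 0.5539380463067615 0.14985459787328936 [0.53908426 0.11901759 0.1498546 ]
0.15 92 0.5378853795900032 0.5562566139086426 0.1516525080647937 [0.54588958 0.15120267 0.15165251]
0.18 90 0.54062558248316 0.559045914443767 0.15086830062937207 [0.54414773 0.1729336  0.1508683 ]
0.22 91 0.5440437628689239 0.5617637663277679 0.1509766842249607 [0.54721184 0.23119084 0.15097668]
```

View pics/w4.png

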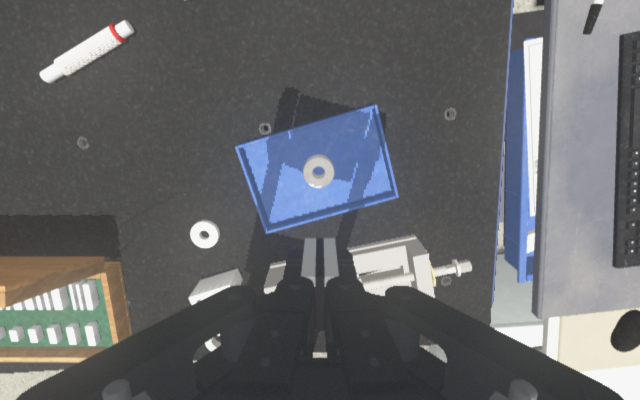

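The wrist view shows the ring flat in the middle of the tray at (318,171). The lid's back top edge is at x≈0.557, z≈0.147 near y=0.155, which fits the 150 mm given. I'll go behind it with the fingers shut.

```bash
python3 -m creep '[[[-0.0024,-0.0643,0,0,0,0,-1],[-0.0024,-0.0643,0,0,0,0,-1],[-0.0024,-0.0643,0,0,0,0,-1],[-0.0024,-0.0643,0,0,0,0,-1],[-0.0024,-0.0643,0,0,0,0,-1],[-0.0024,-0.0643,0,0,0,0,-1],[-0.0024,-0.0643,0,0,0,0,-1],[-0.0024,-0.0643,0,0,0,0,-1],[-0.0024,-0.0643,0,0,0,0,-1],[0,0,0,0,0,0,-1],[0,0,0,0,0,0,-1]]]'
```

```text
t: 9.5
tcp_pos: [0.6064, 0.1565, 0.232]
orientation: [[0.997, -0.075, -0.003], [-0.075, -0.997, -0.001], [-0.003, 0.002, -1.0]]
ft_force: [-0.3, -0.3, -0.1]
width: -0.0001
grasp_force: 0.0
```

```bash
python3 -m creep '[[[0.005,0,0.04,0,0,0,-1],[0,0,0.04,0,0,0,-1],[0,0,0.04,0,0,0,-1],[0,0,0.04,0,0,0,-1],[0,0,0,0,0,0,-1],[0,0,0,0,0,0,-1]]]'
python3 -m creep '[[[-0.03,0,0,0,0,0,-1],[-0.03,0,0,0,0,0,-1],[-0.03,0,0,0,0,0,-1],[-0.03,0,0,0,0,0,-1],[0,0,0,0,0,0,-1]]]'
```

```text
t: 10.1
tcp_pos: [0.6102, 0.1547, 0.1375]
orientation: [[0.997, -0.078, -0.001], [-0.078, -0.997, -0.001], [-0.001, 0.001, -1.0]]
ft_force: [0.9, 0.1, 0.7]
width: -0.0001
grasp_force: 0.0
t: 10.6
tcp_pos: [0.5376, 0.1612, 0.1396]
orientation: [[0.997, -0.076, 0.002], [-0.076, -0.997, 0.0], [0.002, -0.001, -1.0]]
ft_force: [0.7, -0.1, 0.4]
width: 0.0
grasp_force: 0.0
```

```bash
python3 -m creep '[[[-0.03,0,0,0,0,0,-1],[-0.03,0,0,0,0,0,-1],[-0.03,0,0,0,0,0,-1],[-0.02,0,-0.01,0,0,0,-1],[0,0,-0.03,0,0,0,-1],[0,0,-0.03,0,0,0,-1],[0,0,-0.03,0,0,0,-1],[0,0,0,0,0,0,-1],[0,0,0,0,0,0,-1],[0,0,0,0,0,0,-1],[0,0,0,0,0,0,-1],[0,0,0,0,0,0,-1]]]'
python3 - <<'E'
from h import *
f=grab('wrist','w5.png');P=pmap(f);print(f['s']['t'],f['s']['tcp_pos'])
g=grab('scene','s2.png')
L=P.reshape(-1,3);L=L[(abs(L[:,1]-.16)<.08)&(L[:,0]>.4)&(L[:,0]<.5)&(L[:,2]<.12)]
for x in (.41,.43,.45,.47,.49): print(x,np.median(L[abs(L[:,0]-x)<.006][:,2]))
E
```

```text
t: 11.8
tcp_pos: [0.4724, 0.1664, 0.1969]
orientation: [[0.997, -0.077, -0.001], [-0.077, -0.997, -0.001], [-0.001, 0.001, -1.0]]
ft_force: [-0.2, 1.0, -0.7]
width: 0.0001
grasp_force: 0.0
11.8 [0.47235134 0.16636965 0.19686043]
0.41 0.06867256243251868
0.43 0.06477306112230016
0.45 0.06094206610280331
0.47 0.05670070529746973
0.49 0.05260036993403766
```

View pics/s2.png

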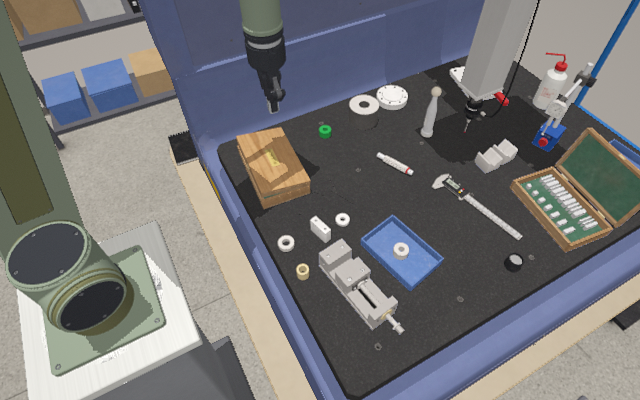

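The lid, at (272,165), is nearly shut with a slope of about 0.2 rad, probably still falling. The ring is in the tray at (401,250). I'll wait and measure again.

```bash
python3 -m creep '[[[0,0,-0.03,0,0,0,-1],[0,0,-0.03,0,0,0,-1],[0,0,0,0,0,0,-1],[0,0,0,0,0,0,-1],[0,0,0,0,0,0,-1],[0,0,0,0,0,0,-1],[0,0,0,0,0,0,-1],[0,0,0,0,0,0,-1],[0,0,0,0,0,0,-1],[0,0,0,0,0,0,-1]]]' | head -2
python3 - <<'E'
from h import *
for n in ('wrist','top','scene'):
    P=pmap(grab(n));L=P.reshape(-1,3);L=L[(abs(L[:,1]-.16)<.08)&(L[:,0]>.4)&(L[:,0]<.5)&(L[:,2]<.12)]
    print(n,[round(float(np.median(L[abs(L[:,0]-x)<.006][:,2])),4) for x in (.41,.43,.45,.47,.49)])
L=pmap(pickle.load(open('scene.pkl','rb')))[235:265,385:418].reshape(-1,3);r=L[(L[:,2]>.018)&(L[:,2]<.03)];print('ring',len(r),r.mean(0),r[:,2].std())
E
```

```text
t: 12.9
tcp_pos: [0.4726, 0.1665, 0.2335]
wrist [0.0486, 0.0486, 0.0487, 0.0486, 0.0486]
top [0.0482, 0.0481, 0.0485, 0.048, 0.0479]
scene [0.0471, 0.0473, 0.0474, 0.0472, 0.0472]
ring 180 [ 0.59047743 -0.19281655  0.02230802] 0.0019634830030175365
```

All three cameras show the lid top level at 48 mm, so it is fully shut. The ring is flat in the tray with its top at about 23 mm, and the arm is clear.

```bash
python3 -c "
from rig import arm; print(arm.sign_off())"
```

```text
the job is handed in; nothing more can be done
None
```

I handed the job in at about 13 s of the 51 s allowed: the steel ring lies flat in the middle of the blue tray and the front-left case's lid is fully shut, confirmed by camera depth; the rig returned no verdict.

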